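# Zero the thickness gauge on the master block, then check the flight battery

## Robot

A 6-joint arm with a two-finger parallel gripper is mounted at the origin on a cart in front of the work surface, level with it; the furniture and walls round the work are solid. World frame = base frame: x ahead of the robot, y to its left, z up, the work surface at z = 0. Lengths are in mm, angles in rad, forces in N, time in s.
With the tool pointing down it reaches from about 325 to 850 mm from the base axis. Payload 4.4 kg.
Tool frame: the origin (TCP) lies at the very end of the fingers, on their centre line; the grasp point (between the pads) lies env.tcp_to_grasp behind it (env.tcp_to_grasp is the distance from the TCP to the grasp point, in mm); z points along the fingers, y is the line along which they close (so a half turn about z gives the same grasp; the last joint's range is limited). The gripper opens to 94 mm and grips with 3 to 60 N. Pads are 16 mm wide; open, the fingers measure 119 mm over their backs; the gripper's body (75 mm by 177 mm) begins 78 mm behind the grasp point.
Start: joints at [1.042, 0.207, 1.542, -0, 1.393, -0.15], TCP at [212.113, 534.448, 205.447] pointing down, gripper open.
Joint ranges: [-2.73, 2.73], [-0.86, 2.22], [0.23, 2.46], [-1.11, 4.25], [0.08, 2.63], [-2.82, 2.82]. Speed limits (rad/s): [2.79, 2.79, 3.14, 3.14, 3.14, 3.14].

## Interface

Orientations are given as a rotation vector (axis times angle).
In Python, from bench import env gives the robot as it stands.
- The arm moves only by the tool step_arm, never from a script. Its argument "moves" is a list of rows, each an object with "angular": the turn, a rotation vector about the world's x, y, z in rad, a list of three; "dp": the shift along the world's x, y, z in m, a list of three; "grip": the closure, from 0 (fully open) to 1 (shut). In form: [{"angular": [ax, ay, az], "dp": [x, y, z], "grip": grip}, ...]. A call has 1 to 5 rows; each row is the pose to reach, as a shift and turn from the pose commanded when the call began; what a row does not reach only later rows make up. A row lasts 1/10 s, in which the tool goes at most 50 mm and 8.59 degrees, less where a joint would pass 70% of its speed; a pose out of reach is approached as far as the arm can. A call with a gripper value outside its range is refused whole. The fingers move at their own pace and stop on an object; the grip force is fixed at half the most. Time passes only in rows, so rows that repeat a pose let the fingers close. It gives the time, the measured TCP pose, the force, the opening and the grip force at its end, in the units of the state.
- env.get_obs(): the state, without advancing time (a new reading comes with each control period).
- env.capture(name): name is "scene" or "side" or "wrist"; returns (picture, depth): 420x560x3 uint8, blue, green, red; 420x560 float32, mm along the optical axis (not along the pixel's ray), 0 where there is no reading.
- env.get_calibration(name): a dict with "intrinsics" (3x3 intrinsics, pixels), "rvec" (rotation vector, rad) and "tvec" (3), from world to camera coordinates, as OpenCV has them; the wrist camera has in their place "mount" (4x4, takes a point from camera to tool coordinates, whose origin is the TCP and whose axes are the flange's). Camera axes: x right, y down, z forward; pixel columns grow to the right and rows downward; lengths in mm; the calibration is good to about 2 mm. A picture is of the moment at which its call begins: read the wrist's pose just before it. get_calibration takes no time and is no camera call.
- env.sign_off(): hands the job in; it is judged then, once.
The state is a dict: "t": time; "joint_positions": joint angles; "dq": joint speeds; "tau": joint torques, N m; "position": TCP position; "tool_rot": TCP orientation; "ft_force": force on the tool from outside, world axes, zero at the start; "wrist_torque": the same for the moment, N m; "finger_gap": finger opening in mm; "grip_force": force on a finger pad.
Only numpy, scipy, OpenCV 4.12 (cv2) and the standard library are available. Lean on these libraries where they do the work, as an engineer would, in place of code of your own. Each camera call takes 0.05 s, during which the arm holds its last target. There are 200 camera calls.

## Task

Check the flight battery for swelling with the tall, top-heavy thickness gauge: stand the gauge on the stone plate so that its sprung probe rests on the middle of the steel master block, let go of it, and press the zero button on its head. Then lift the gauge across and leave it standing on the plate with the probe resting on the middle of the battery's body, without zeroing it again. Keep the gauge upright all the time (it tips over easily), and do not shift the block, the battery or the things lying round them.

Things in the scene. Friction and masses are not known exactly. Their poses are not given: they have to be found in the camera images.
- gauge_head (a point): The loose top-heavy gauge (0.6 kg): round foot, slim column, long grey head: a box 154 (x) x 34 (y) x 40 (z) mm, flat-sided, its underside 150 mm above the foot's. Point: half-way up the head, 170 mm over the foot's underside, within 5 mm of the centre of mass in x, y; grip here across the 34 mm. z up; head reaches 86 mm to -x (probe end; probe axis 70 mm to -x), 68 mm to +x (column axis 18 mm to +x)
- gauge_foot (a point): Centre of the underside of the gauge's round steel foot (76 mm diameter, 19 mm high), on the axis of the column (14 mm diameter); axes as of the gauge's head. The gauge topples by itself once tilted about 7 degrees towards the probe
- probe_tip (a point): Lowest point of the gauge's probe, a 6 mm steel pin with a round tip, under a fixed tube (13 mm diameter, lower end 46 mm above the foot's underside) near the head's -x end, 88 mm from the column's axis. Hanging free, the tip is 18 mm above the foot's underside, so the gauge must be lifted to bring it over the block (25 mm high) or battery (27 mm)
- probe (a joint): How far the probe is pushed up into its tube, in m: 0 hanging free, 0.014 at most; a soft spring pushes it down with 0.3 N at first, 1 N at the end. With the foot standing on the plate it reads about 0.007 on the master block and 0.009 on the battery
- zero_top (a point): Top centre of the zero button, a round grey button (22 mm diameter) that stands 10 mm proud of the top of the gauge's head, right over the column (200 mm above the underside of the foot)
- zero (a joint): Travel of the zero button in m: 0 released, 0.005 fully down; a spring returns it. It yields from 0.7 N and is fully down at 2.5 N; it counts as pressed beyond 0.003
- master_center (a point): Centre of the master block, a plain loose steel block 36 (x) x 90 (y) x 25 (z) mm, 0.5 kg, lying flat on the plate; this point is 12.5 mm above its underside
- pack_center (a point): Centre of the body of the flight battery, a loose dark pack with yellow stripe: body 34 (x) x 75 (y) x 27 (z) mm, 0.16 kg, lying flat on the plate; this point is 13.5 mm above its underside. Its short leads and yellow plug stick out a further 56 mm at its +y end, no higher than the body
- plate: Dark stone surface plate, fixed, 260 (x) x 440 (y) x 20 (z) mm; origin under its centre, its top 20 mm above the table. Gauge, block, battery, tape and screwdriver stand on it
- tape: Bystander: roll of amber tape, 57 mm across, 19 mm high, lying loose on the plate's far part; origin at its underside
- driver: Bystander: small screwdriver with green handle, 136 mm long (along its y), 10 mm high, lying loose on the plate's far edge; origin at its underside
Not all that is in view belongs to the job. There is more than one size of the part that bears pack_center; the job needs the larger.

How it is judged:
By the outcome, as a careful person would: the job done as asked, in the order asked, and still so for the second after the job is handed in, with the robot touching nothing.
It also fails if it takes over 72 s, if anything falls off the work surface, if the arm or the gripper's body presses on something with over 40 N, if the wrist force passes 120 N, or if a joint passes its speed limit or range.

## Working session

There is one attempt and no reset: what is moved stays moved. The work goes in short steps, Python scripts to look and compute and a tool call to move; the robot and the scene stay as the last step left them, time stands still between calls to the robot, and variables do not carry over. Pictures are saved under pics/ and viewed, at most 10 in all, crops included, and the job is handed in when it is done.

Besides the shell and the picture viewer there is one more tool, called after "Request:" as name(argument=value, ...), one argument or row to a line, values as JSON. step_arm: Moves the arm, as the interface text tells. Its arguments: {"type":"object","properties":{"moves":{"type":"array"}},"required":["moves"]}

```bash
ls; mkdir -p pics; cat > h.py <<'E'
import numpy as np, cv2
from scipy.spatial.transform import Rotation as R
from bench import env
def cloud(name):
    o=env.get_obs(); c=env.get_calibration(name); im,d=env.capture(name)
    K=np.array(c["intrinsics"]); v,u=np.mgrid[0:420,0:560]
    P=np.stack([(u-K[0,2])/K[0,0]*d,(v-K[1,2])/K[1,1]*d,d],-1)
    if name=="wrist":
        T=np.array(c["mount"]); P=P@T[:3,:3].T+T[:3,3]
        P=P@R.from_rotvec(o["tool_rot"]).as_matrix().T+np.array(o["position"])
    else:
        r=R.from_rotvec(np.ravel(c["rvec"])).as_matrix(); P=(P-np.ravel(c["tvec"]))@r
    P[d==0]=np.nan
    return im,P
E
python3 - <<'E'
from h import *
print(env.get_obs(), env.tcp_to_grasp)
for n in("scene","side"):
    im,P=cloud(n); cv2.imwrite(f"pics/{n}0.png",im); np.savez(f"pics/{n}0.npz",im=im,P=P)
E
```

```text
pics
{'t': 0.0, 'joint_positions': array([ 1.04250255e+00,  2.07408651e-01,  1.54291987e+00, -2.82220748e-05,
        1.39344885e+00, -1.50490325e-01]), 'dq': array([-0.00111268,  0.00056179, -0.00018998, -0.00165693, -0.00031328,
       -0.00182655]), 'tau': array([ 6.99212251e-04, -3.70887101e+01, -2.81412935e+01,  6.96183275e-02,
        3.63775925e-02, -1.81391260e-04]), 'position': array([211.72302322, 533.76330779, 204.31338808]), 'tool_rot': array([-0.58978942, -3.08501822,  0.00324979]), 'ft_force': array([ 1.550854  , -0.49326377,  1.05985935]), 'wrist_torque': array([ 0.00280962, -0.00281932, -0.00565207]), 'grip_force': 0.0, 'finger_gap': 93.80868069932613} 18.8
```

View pics/scene0.png

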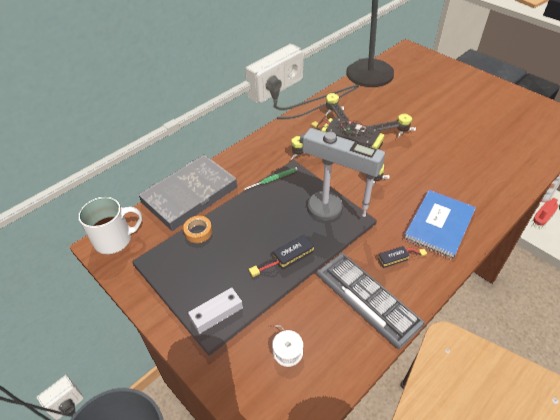

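View pics/side0.png

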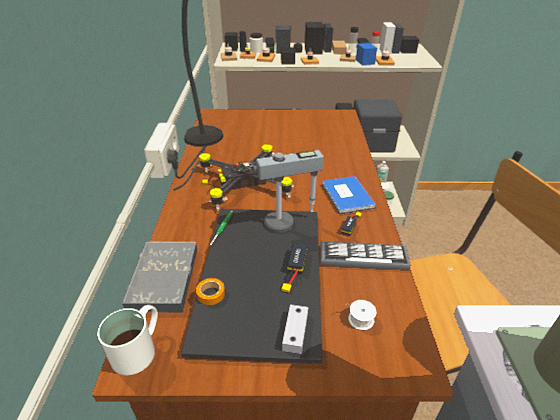

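The scene picture shows the gauge (head at 343,150, foot at 325,207), the master block (216,310) and two packs. The pack at (294,250) lies on the plate and the one at (395,257) lies on the bare table. The one on the plate should be the larger; I'll measure both and check in a crop.

```bash
python3 - <<'E'
from h import *
for n,boxes in (("scene",dict(block=(185,285,250,335),pack=(245,230,320,280),small=(372,240,430,272),head=(295,125,390,180),foot=(300,185,350,222),tape=(180,212,216,246),plate=(135,165,380,345))),("side",dict(block=(275,300,315,355),pack=(278,235,310,295),small=(335,208,365,237),head=(250,145,330,185),foot=(258,205,300,235),plate=(180,200,330,360)))):
    z=np.load(f"pics/{n}0.npz");P=z["P"];im=z["im"]
    for k,(a,b,c,d) in boxes.items():
        p=P[b:d,a:c].reshape(-1,3); p=p[~np.isnan(p[:,0])]
        lo,hi={"block":(38,50),"pack":(38,52),"small":(10,40),"head":(175,260),"foot":(32,44),"tape":(33,44),"plate":(15,23)}[k]
        q=p[(p[:,2]>lo)&(p[:,2]<hi)]
        zt=np.median(q[:,2])
        if k=="head": 
            q=q[q[:,2]>203]
            zt=np.median(q[:,2])
        r=cv2.minAreaRect(q[:,:2].astype(np.float32))
        print(n,k,len(q),"z",np.percentile(q[:,2],[5,50,95]).round(1),"c",np.round(r[0],1),"size",np.round(r[1],1),"ang",round(r[2],1))
im=cv2.imread("pics/scene0.png")
cv2.imwrite("pics/crop.png",cv2.resize(im[185:345,180:440],(780,480),interpolation=cv2.INTER_CUBIC))
E
```

```text
scene block 989 z [40.7 44.2 46.3] c [493.8 -75.5] size [90.2 38.6] ang 80.0
scene pack 645 z [39.4 45.9 48.2] c [ 485.5 -253. ] size [98.4 35. ] ang 79.9
scene small 433 z [11.1 18.7 21.4] c [ 336.3 -434.8] size [115.4  30.7] ang 69.9
scene head 1153 z [204.5 209.3 218. ] c [ 500.7 -411.2] size [154.   38.8] ang 16.9
scene foot 598 z [32.9 36.4 39.2] c [ 525.2 -403.2] size [72.6 70.6] ang 44.3
scene tape 321 z [33.9 37.5 39.7] c [ 667.5 -168.9] size [56.1 56. ] ang 42.0
scene plate 20186 z [16.6 19.2 21.5] c [ 570.2 -233.8] size [549.7 454.4] ang 44.1
side block 794 z [41.8 44.  45.8] c [495.3 -75.4] size [93.5 36.1] ang 79.9
side pack 412 z [39.6 45.7 47.9] c [ 488.5 -251.5] size [98.6 34.5] ang 79.0
side small 215 z [11.2 18.6 21.3] c [ 343.3 -430.1] size [104.9  49.3] ang 88.2
side head 641 z [204.2 209.3 218.2] c [ 504.1 -410.6] size [152.7  36.6] ang 16.4
side foot 365 z [33.  36.3 39.3] c [ 528.8 -402.1] size [68.6 68.9] ang 34.2
side plate 15229 z [17.1 19.1 21.1] c [ 573.4 -249.2] size [466.7 319.4] ang 83.8
```

View pics/crop.png

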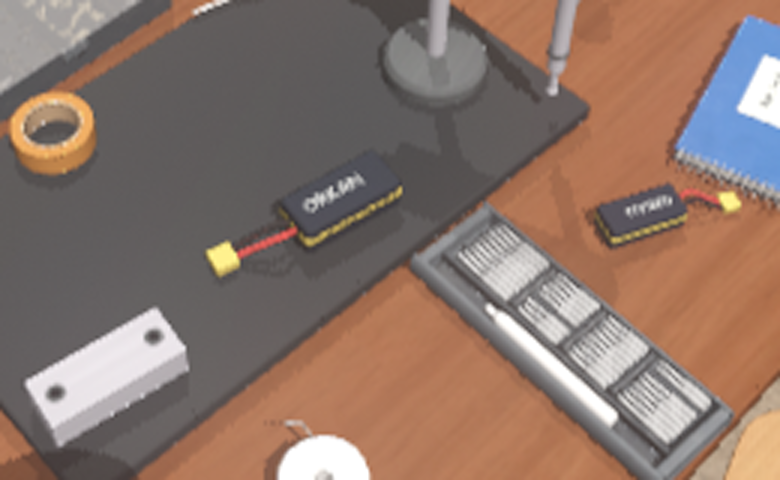

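The crop confirms it. The pack on the plate (about 34 mm wide, dark with a yellow stripe, long body) is the larger, and the one off the plate at (395,257) is the small one. Heights and sizes fit: block top at z 44–45, pack top at 46–47, head top at 209. Now I'll refine the pack, plate and driver and start moving to a hover over the gauge.

```bash
python3 - <<'E'
from h import *
for n,pk,dr in(("scene",(245,230,320,280),(243,165,302,192)),("side",(278,230,312,295),(205,208,238,248))):
    z=np.load(f"pics/{n}0.npz");P=z["P"];im=z["im"].astype(int)
    a,b,c,d=pk;p=P[b:d,a:c].reshape(-1,3);q=p[(p[:,2]>43)&(p[:,2]<50)]
    t=np.radians(-10);u=np.array([[np.cos(t),np.sin(t)],[-np.sin(t),np.cos(t)]])
    s=q[:,:2]@u.T
    print(n,"pack plateframe x",np.percentile(s[:,0],[1,3,97,99]).round(1),"y",np.percentile(s[:,1],[1,3,97,99]).round(1))
    h,_=np.histogram(s[:,1],bins=np.arange(s[:,1].min(),s[:,1].max()+4,4));print(h)
    a,b,c,d=dr;m=im[b:d,a:c];g=(m[...,1]>m[...,2]+25)&(m[...,1]>m[...,0]+15)
    print("driver",np.nanmin(P[b:d,a:c][g],0).round(),np.nanmax(P[b:d,a:c][g],0).round())
    w=(P[...,2]>15)&(P[...,2]<24)&(im.max(-1)<75)
    q=P[w][:,:2]; q=q[(q[:,0]>380)&(q[:,0]<760)&(q[:,1]>-520)&(q[:,1]<60)]
    s=q@u.T
    print("plate x",np.percentile(s[:,0],[.5,2,98,99.5]).round(),"y",np.percentile(s[:,1],[.5,2,98,99.5]).round())
print("block in plate",u@[494.5,-75.5],"foot",u@[527,-402.6])
E
```

```text
scene pack plateframe x [505.6 506.2 538.  539.2] y [-212.1 -209.9 -140.7 -138.8]
[16 28 29 28 29 29 30 30 28 29 28 30 29 31 28 30 35 27 31  0  0  0  1]
driver [ 650. -438.   18.] [ 682. -354.   32.]
plate x [443. 444. 763. 768.] y [-362. -356.   76.   91.]
side pack plateframe x [507.8 508.6 540.1 541. ] y [-211.4 -209.1 -139.2 -138. ]
[16 16 20 13 24 16 17 21 16 20 19 16 19 21 15 19 23 25 16]
driver [ 650. -444.   18.] [ 681. -356.   31.]
plate x [447. 451. 751. 766.] y [-355. -350.   84.   91.]
block in plate [500.09787128  11.5160385 ] foot [ 588.90444217 -304.97101173]
```

Request:
step_arm(
  moves=[
    {"angular": [0, 0, -0.1], "dp": [0.024, -0.036, 0.02], "grip": 0},
    {"angular": [0, 0, -0.2], "dp": [0.048, -0.072, 0.04], "grip": 0},
    {"angular": [0, 0, -0.3], "dp": [0.072, -0.108, 0.06], "grip": 0},
    {"angular": [0, 0, -0.4], "dp": [0.096, -0.144, 0.08], "grip": 0},
    {"angular": [0, 0, -0.5], "dp": [0.12, -0.18, 0.1], "grip": 0},
  ],
)

```text
t: 0.6
position: [332.4, 352.8, 305.7]
tool_rot: [-1.34, -2.841, 0.001]
ft_force: [0.9, 0.2, -0.1]
finger_gap: 93.9
grip_force: 0.0
```

Request:
step_arm(
  moves=[
    {"angular": [0, 0, -0.1], "dp": [0.024, -0.04, 0], "grip": 0},
    {"angular": [0, 0, -0.2], "dp": [0.048, -0.08, 0], "grip": 0},
    {"angular": [0, 0, -0.3], "dp": [0.072, -0.12, 0], "grip": 0},
    {"angular": [0, 0, -0.4], "dp": [0.096, -0.16, 0], "grip": 0},
    {"angular": [0, 0, -0.5], "dp": [0.12, -0.2, 0], "grip": 0},
  ],
)

```text
t: 1.1
position: [452.4, 152.7, 305.1]
tool_rot: [-2.002, -2.421, 0.0]
ft_force: [1.5, 1.3, -0.4]
finger_gap: 94.1
grip_force: 0.0
```

Request:
step_arm(
  moves=[
    {"angular": [0, 0, -0.1], "dp": [0.01, -0.044, 0], "grip": 0},
    {"angular": [0, 0, -0.2], "dp": [0.02, -0.088, 0], "grip": 0},
    {"angular": [0, 0, -0.3], "dp": [0.03, -0.132, 0], "grip": 0},
    {"angular": [0, 0, -0.4], "dp": [0.04, -0.176, 0], "grip": 0},
    {"angular": [0, 0, -0.5], "dp": [0.05, -0.22, 0], "grip": 0},
  ],
)

```text
t: 1.6
position: [501.9, -67.3, 305.0]
tool_rot: [-2.538, -1.85, 0.0]
ft_force: [0.3, -0.4, -0.3]
finger_gap: 93.6
grip_force: 0.0
```

Request:
step_arm(
  moves=[
    {"angular": [0, 0, -0.1], "dp": [0.002, -0.044, 0], "grip": 0},
    {"angular": [0, 0, -0.2], "dp": [0.004, -0.088, 0], "grip": 0},
    {"angular": [0, 0, -0.3], "dp": [0.006, -0.132, 0], "grip": 0},
    {"angular": [0, 0, -0.4], "dp": [0.008, -0.176, 0], "grip": 0},
    {"angular": [0, 0, -0.5], "dp": [0.01, -0.22, 0], "grip": 0},
  ],
)

```text
t: 2.1
position: [511.7, -287.2, 304.8]
tool_rot: [-2.917, -1.164, 0.001]
ft_force: [1.0, 0.3, 0.1]
finger_gap: 93.8
grip_force: 0.0
```

Request:
step_arm(
  moves=[
    {"angular": [0, 0, -0.1], "dp": [0, -0.03, 0], "grip": 0},
    {"angular": [0, 0, -0.2], "dp": [0, -0.06, 0], "grip": 0},
    {"angular": [0, 0, -0.3], "dp": [0, -0.09, 0], "grip": 0},
    {"angular": [0, 0, -0.4], "dp": [0, -0.11, 0], "grip": 0},
    {"angular": [0, 0, -0.477], "dp": [0, -0.121, 0], "grip": 0},
  ],
)

```text
t: 2.6
position: [511.3, -408.3, 304.1]
tool_rot: [-3.109, -0.44, 0.002]
ft_force: [-0.5, 1.2, 0.1]
finger_gap: 94.0
grip_force: 0.0
```

```bash
python3 - <<'E'
from h import *
o=env.get_obs();print(o["position"],np.degrees(R.from_rotvec(o["tool_rot"]).as_matrix()[:,1]*1).round(2),o["joint_positions"].round(2),o["ft_force"])
im,P=cloud("wrist");cv2.imwrite("pics/w1.png",im);np.savez("pics/w1.npz",im=im,P=P)
for n in("scene","side","wrist"):
    if n=="wrist": Q=P
    else: Q=np.load(f"pics/{n}0.npz")["P"]
    m=(Q[...,2]>203)&(Q[...,2]<213)&(abs(Q[...,0]-510)<120)&(abs(Q[...,1]+410)<80)
    q=Q[m]; 
    if len(q)<50: print(n,len(q));continue
    r=cv2.minAreaRect(q[:,:2].astype(np.float32));print(n,len(q),np.median(q[:,2]),r)
E
```

```text
[ 511.34249342 -408.29430953  304.07465412] [ 15.91 -55.04  -0.08] [-0.81  0.33  1.19 -0.    1.62  0.48] [-0.46105238  1.16447127  0.10971122]
scene 1063 209.13991047667994 ((500.69122314453125, -411.24127197265625), (154.00106811523438, 38.760066986083984), 16.906831741333008)
side 586 209.14387268552656 ((504.051513671875, -410.573486328125), (152.6593017578125, 36.57460021972656), 16.420568466186523)
wrist 5592 210.77693405431927 ((502.4745178222656, -413.01190185546875), (153.49205017089844, 34.06753921508789), 16.89336585998535)
```

View pics/w1.png

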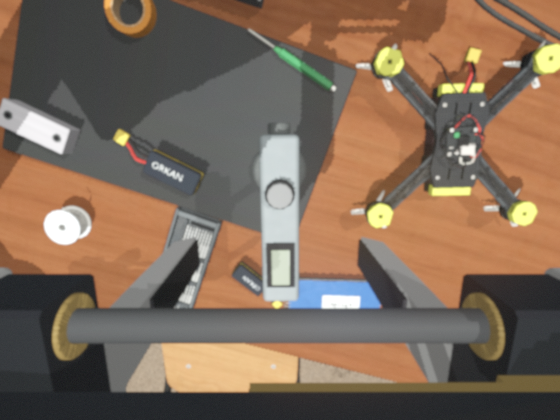

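The wrist view shows the head (centre at 280,217) between the fingers (inner edges about 197 and 362). I'll take the lateral bias from the fingers themselves.

```bash
python3 - <<'E'
from h import *
o=env.get_obs();Z=np.load("pics/w1.npz");P=Z["P"]
Rm=R.from_rotvec(o["tool_rot"]).as_matrix();T=(P-o["position"])@Rm
print("toolyaw",np.degrees(np.arctan2(Rm[1,1],Rm[0,1])), "tilt",Rm[:,2])
for z0 in(-60,-40,-25,-12):
    m=(T[...,2]>z0)&(T[...,2]<z0+10)
    y=T[...,1][m];x=T[...,0][m]
    if len(y): 
        a,b=y[y<0],y[y>0]
        if len(a) and len(b): print(z0,len(a),len(b),"inner",a.max(),b.min(),"outer",a.min(),b.max(),"x",x.min(),x.max())
m=(P[...,2]>203)&(P[...,2]<213)&(abs(T[...,1])<40)
q=T[m];r=cv2.minAreaRect(q[:,:2].astype(np.float32));print(r)
c=env.get_calibration("wrist");print(np.round(c["intrinsics"],1),np.round(c["mount"],3))
# pack, block in wrist
for lo,hi,cx,cy in((41,52,485,-263),(40,50,494,-75)):
    m=(P[...,2]>lo)&(P[...,2]<hi)&(abs(P[...,0]-cx)<60)&(abs(P[...,1]-cy)<65)
    q=P[m];print(len(q),np.median(q[:,2]),cv2.minAreaRect(q[:,:2].astype(np.float32)) if len(q) else 0)
E
```

```text
toolyaw -74.02180557020907 tilt [-1.65908874e-03  1.18355910e-04 -9.99998617e-01]
-60 564 561 inner -46.489563673984634 46.341827800079216 outer -59.1490662718637 58.96647009746555 x -6.506491437099236 10.88920383633708
-40 421 417 inner -46.58650199103733 46.296118408223926 outer -59.61086769129267 59.04879106448939 x -7.780044842779297 10.662144494554012
-25 314 313 inner -46.58437977346443 46.45400665267671 outer -58.94589787372586 58.8274649883902 x -7.78576810053261 10.661290754776882
-12 234 219 inner -46.76090799691536 46.46960875043831 outer -58.33460905885437 58.12111411394216 x -7.844585827241435 10.462527923237497
((-9.208404541015625, 1.1712512969970703), (34.06751251220703, 153.49378967285156), 89.08543395996094)
[[321.4   0.  278. ]
 [  0.  321.4 211.2]
 [  0.    0.    1. ]] [[-0.00000e+00 -9.71000e-01 -2.38000e-01  6.88170e+01]
 [ 1.00000e+00 -1.00000e-03  1.00000e-03  1.02200e+00]
 [-1.00000e-03 -2.38000e-01  9.71000e-01 -1.79992e+02]
 [ 0.00000e+00  0.00000e+00  0.00000e+00  1.00000e+00]]
1430 47.48184583681606 ((487.0351867675781, -255.88999938964844), (93.32162475585938, 34.33796691894531), 79.45995330810547)
1972 45.47002501606087 ((494.89959716796875, -76.27568817138672), (90.95665740966797, 37.00079345703125), 80.029541015625)
```

Request:
step_arm(
  moves=[
    {"angular": [0, 0, 0.015], "dp": [0, -0.0007, -0.03], "grip": 0},
    {"angular": [0, 0, 0.015], "dp": [0, -0.0007, -0.06], "grip": 0},
    {"angular": [0, 0, 0.015], "dp": [0, -0.0007, -0.09], "grip": 0},
    {"angular": [0, 0, 0.015], "dp": [0, -0.0007, -0.115], "grip": 0},
    {"angular": [0, 0, 0.015], "dp": [0, -0.0007, -0.132], "grip": 0.3},
  ],
)

```text
t: 3.15
position: [511.0, -405.4, 170.3]
tool_rot: [-3.102, -0.475, 0.004]
ft_force: [0.2, -0.3, 0.4]
finger_gap: 89.3
grip_force: 0.0
```

Request:
step_arm(
  moves=[
    {"angular": [0, 0, 0], "dp": [0, 0, 0], "grip": 0.35},
    {"angular": [0, 0, 0], "dp": [0, 0, 0], "grip": 0.4},
  ],
)

```text
t: 3.35
position: [512.1, -406.8, 173.3]
tool_rot: [-3.105, -0.474, 0.001]
ft_force: [-0.1, 0.3, 0.1]
finger_gap: 73.6
grip_force: 0.0
```

```bash
python3 - <<'E'
from h import *
o=env.get_obs();print(o["position"],o["finger_gap"],o["ft_force"])
im,P=cloud("wrist");cv2.imwrite("pics/w2.png",im)
Rm=R.from_rotvec(o["tool_rot"]).as_matrix();T=(P-o["position"])@Rm
m=(T[...,2]>-45)&(T[...,2]<-33)&(abs(T[...,1])<25)
print(cv2.minAreaRect(T[m][:,:2].astype(np.float32)),T[m][:,2].mean())
m=(T[...,2]>-65)&(T[...,2]<-43);y=T[...,1][m];y=y[abs(y)>19]
a,b=y[y<0],y[y>0];print(a.max(),b.min(),a.min(),b.max())
E
```

```text
[ 512.08109999 -406.7637271   173.31128683] 73.57392691231901 [-0.07348845  0.27459652  0.06306862]
((2.2433319091796875, 3.383871078491211), (127.35700225830078, 34.03706359863281), 0.583339273929596) -37.48528891509676
-35.394164494501666 37.19151903658562 -48.109380020902584 49.991079284251605
```

View pics/w2.png

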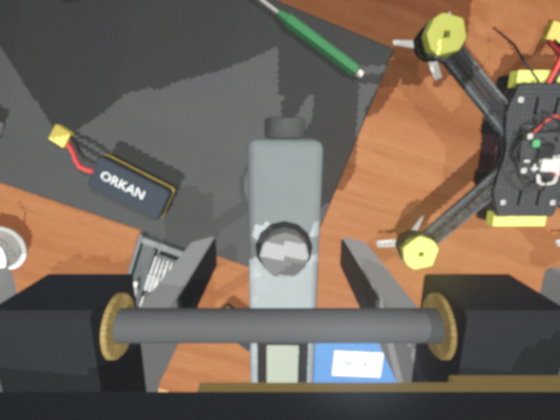

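Request:
step_arm(
  moves=[
    {"angular": [0, 0, 0], "dp": [0, 0, 0], "grip": 0.45},
    {"angular": [0, 0, 0], "dp": [0, 0, 0], "grip": 0.45},
    {"angular": [0, 0, 0], "dp": [0, 0, 0], "grip": 0.45},
  ],
)

```text
t: 3.7
position: [512.5, -407.7, 174.6]
tool_rot: [3.104, 0.472, 0.002]
ft_force: [-0.0, 0.6, 0.5]
finger_gap: 52.3
grip_force: 0.0
```

```bash
cat > rel.py <<'E'
from h import *
o=env.get_obs();print(o["position"].round(2),o["finger_gap"],o["ft_force"].round(1))
im,P=cloud("wrist")
Rm=R.from_rotvec(o["tool_rot"]).as_matrix();T=(P-o["position"])@Rm
m=(T[...,2]>-42)&(T[...,2]<-32)&(abs(T[...,1])<24)
print("head",cv2.minAreaRect(T[m][:,:2].astype(np.float32)),T[m][:,2].mean())
m=(T[...,2]>-65)&(T[...,2]<-45);y=T[...,1][m];y=y[abs(y)>21]
a,b=y[y<0],y[y>0];print("fingers",a.max(),b.min(),a.min(),b.max())
E
python3 rel.py
```

```text
[ 512.5  -407.65  174.56] 52.26733045998589 [-0.   0.6  0.5]
head ((1.7666130065917969, 2.447721481323242), (127.8175277709961, 33.96371078491211), 0.47586360573768616) -36.19626189600789
fingers -24.762382487200867 26.58790615796999 -37.549647764686796 39.37341523376806
```

Request:
step_arm(
  moves=[
    {"angular": [0, 0, 0.008], "dp": [0.0003, -0.001, -0.002], "grip": 0.5},
    {"angular": [0, 0, 0.008], "dp": [0.0003, -0.001, -0.002], "grip": 0.55},
    {"angular": [0, 0, 0.008], "dp": [0.0003, -0.001, -0.002], "grip": 0.58},
    {"angular": [0, 0, 0.008], "dp": [0.0003, -0.001, -0.002], "grip": 0.58},
    {"angular": [0, 0, 0.008], "dp": [0.0003, -0.001, -0.002], "grip": 0.58},
  ],
)

```text
t: 4.25
position: [512.4, -408.3, 171.4]
tool_rot: [-3.104, -0.485, 0.0]
ft_force: [0.4, -0.7, -0.2]
finger_gap: 39.5
grip_force: 0.0
```

```bash
python3 rel.py
```

```text
[ 512.4  -408.26  171.39] 39.4727756388781 [ 0.4 -0.7 -0.2]
head ((3.2529449462890625, -0.035327911376953125), (125.64424133300781, 47.963035583496094), 0.25234732031822205) -39.23086522709141
fingers -21.02142038580343 21.01615157130279 -31.224073443970518 33.02729706882732
```

Request:
step_arm(
  moves=[
    {"angular": [0, 0, 0], "dp": [0, 0, 0], "grip": 0.61},
    {"angular": [0, 0, 0], "dp": [0, 0, 0], "grip": 0.63},
    {"angular": [0, 0, 0], "dp": [0, 0, 0], "grip": 0.65},
    {"angular": [0, 0, 0], "dp": [0, 0, 0], "grip": 0.8},
    {"angular": [0, 0, 0], "dp": [0, 0, 0], "grip": 0.8},
  ],
)

```text
t: 4.8
position: [512.6, -408.7, 171.6]
tool_rot: [3.103, 0.484, 0.001]
ft_force: [-0.4, -1.8, -0.6]
finger_gap: 33.7
grip_force: 29.9
```

```bash
python3 - <<'E'
from h import *
o=env.get_obs();print(o["finger_gap"],o["grip_force"],o["ft_force"],o["wrist_torque"])
Q=cloud("scene")
np.savez("pics/scene1.npz",P=Q[1]);P=Q[1]
z=P[...,2];a=np.radians(17)
for n,lo,hi in(("foot",32,44),("col",60,150)):
    m=(z>lo)&(z<hi)&(abs(P[...,0]-527)<45)&(abs(P[...,1]+402)<45);q=P[m];print(n,len(q),cv2.minAreaRect(q[:,:2].astype(np.float32)))
    if n=="col":
        for b in range(60,150,30):
            s=q[(q[:,2]>=b)&(q[:,2]<b+30)]; print(b,s.mean(0).round(1),len(s))
E
```

```text
33.73652152882408 29.917008876800537 [-0.40661112 -1.82797987 -0.61035434] [-0.42784064  0.02753693  0.04504722]
foot 229 ((509.02471923828125, -416.8338928222656), (26.150449752807617, 64.21858978271484), 40.32780838012695)
col 6 ((520.84375, -406.5827331542969), (0.6527478694915771, 4.090771675109863), 35.48856735229492)
60 [nan nan nan] 0
90 [ 521.8 -408.2  113.4] 3
120 [ 520.8 -406.5  130. ] 3<stdin>:10: RuntimeWarning: Mean of empty slice.
  ret = um.true_divide(
```

Request:
step_arm(
  moves=[
    {"angular": [0, 0, 0], "dp": [0, 0, 0.003], "grip": 0.8},
    {"angular": [0, 0, 0], "dp": [0, 0, 0.01], "grip": 0.8},
    {"angular": [0, 0, 0], "dp": [0, 0, 0.022], "grip": 0.8},
    {"angular": [0, 0, 0], "dp": [0, 0, 0.034], "grip": 0.8},
    {"angular": [0, 0, 0], "dp": [0, 0, 0.045], "grip": 0.8},
  ],
)

```text
t: 5.35
position: [512.7, -408.4, 218.0]
tool_rot: [3.103, 0.485, 0.001]
ft_force: [0.5, -0.2, -7.5]
finger_gap: 33.9
grip_force: 29.9
```

Request:
step_arm(
  moves=[
    {"angular": [0, 0, -0.02], "dp": [0.002, 0.008, 0], "grip": 0.8},
    {"angular": [0, 0, -0.045], "dp": [0.004, 0.024, 0], "grip": 0.8},
    {"angular": [0, 0, -0.075], "dp": [0.008, 0.044, 0], "grip": 0.8},
    {"angular": [0, 0, -0.11], "dp": [0.012, 0.066, 0], "grip": 0.8},
    {"angular": [0, 0, -0.145], "dp": [0.016, 0.09, 0], "grip": 0.8},
  ],
)

```text
t: 5.85
position: [528.7, -318.0, 217.7]
tool_rot: [3.13, 0.255, 0.002]
ft_force: [-0.3, 1.0, -6.4]
finger_gap: 33.8
grip_force: 29.9
```

Request:
step_arm(
  moves=[
    {"angular": [0, 0, -0.036], "dp": [0.004, 0.024, 0], "grip": 0.8},
    {"angular": [0, 0, -0.072], "dp": [0.008, 0.048, 0], "grip": 0.8},
    {"angular": [0, 0, -0.108], "dp": [0.012, 0.072, 0], "grip": 0.8},
    {"angular": [0, 0, -0.144], "dp": [0.016, 0.096, 0], "grip": 0.8},
    {"angular": [0, 0, -0.18], "dp": [0.02, 0.12, 0], "grip": 0.8},
  ],
)

```text
t: 6.35
position: [548.9, -197.4, 217.9]
tool_rot: [3.141, -0.026, 0.003]
ft_force: [0.7, 0.0, -6.7]
finger_gap: 33.7
grip_force: 29.9
```

Request:
step_arm(
  moves=[
    {"angular": [0, 0, -0.036], "dp": [0.004, 0.024, 0], "grip": 0.8},
    {"angular": [0, 0, -0.072], "dp": [0.008, 0.048, 0], "grip": 0.8},
    {"angular": [0, 0, -0.108], "dp": [0.012, 0.072, 0], "grip": 0.8},
    {"angular": [0, 0, -0.135], "dp": [0.014, 0.092, 0], "grip": 0.8},
    {"angular": [0, 0, -0.155], "dp": [0.016, 0.105, 0], "grip": 0.8},
  ],
)

```text
t: 6.85
position: [564.8, -91.6, 217.9]
tool_rot: [-3.13, 0.266, -0.002]
ft_force: [-0.1, -0.3, -6.3]
finger_gap: 34.0
grip_force: 29.9
```

Request:
step_arm(
  moves=[
    {"angular": [0, 0, -0.004], "dp": [0, 0.004, 0], "grip": 0.8},
    {"angular": [0, 0, -0.004], "dp": [0, 0.005, 0], "grip": 0.8},
    {"angular": [0, 0, -0.004], "dp": [0, 0.005, 0], "grip": 0.8},
  ],
)

```text
t: 7.15
position: [564.5, -88.9, 217.0]
tool_rot: [3.129, -0.273, 0.001]
ft_force: [-0.3, -0.4, -6.4]
finger_gap: 33.8
grip_force: 29.9
```

```bash
python3 - <<'E'
from h import *
o=env.get_obs();print(o["position"],o["tool_rot"],o["finger_gap"],o["ft_force"],o["wrist_torque"])
A=[]
for n in("side","scene"):
    im,P=cloud(n);np.savez(f"pics/{n}2.npz",im=im,P=P);A.append(cv2.resize(im[100:400,100:400],(400,400)))
cv2.imwrite("pics/p2.png",np.hstack(A))
E
```

```text
[564.53108851 -88.85306581 217.00396514] [ 3.12898416e+00 -2.73272216e-01  1.17844017e-03] 33.833162457411554 [-0.25961536 -0.37276766 -6.38179358] [ 0.0134221   0.13657806 -0.01904932]
```

View pics/p2.png

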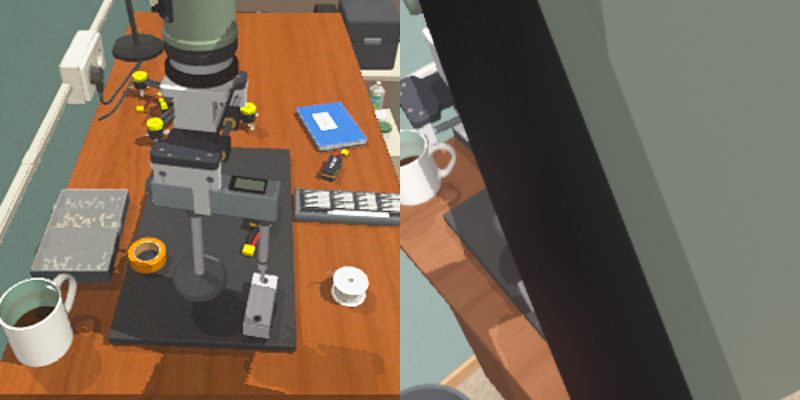

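The side view shows the gauge hanging upright, the probe about over the block and the tape clear. I'll measure the tilt and the probe position against the block.

```bash
cat > probe.py <<'E'
from h import *
import sys
from scipy.optimize import least_squares
# fit vertical-ish cylinders in the side cloud: args file, approx column xy, probe xy, foot z
def fit(P,xy,r,z0,z1,cam):
    m=(P[...,2]>z0)&(P[...,2]<z1)&(np.hypot(P[...,0]-xy[0],P[...,1]-xy[1])<22);q=P[m]
    d=xy-cam[:2];d/=np.linalg.norm(d);nrm=np.array([-d[1],d[0]])
    f=lambda p:np.hypot(q[:,0]-p[0]-p[2]*(q[:,2]-z0),q[:,1]-p[1]-p[3]*(q[:,2]-z0))-r
    s=least_squares(f,[xy[0],xy[1],0,0],loss="soft_l1",f_scale=.7)
    return len(q),s.x.round(4),np.sqrt(np.mean(s.fun**2)).round(2)
def run(P,col,prb,fz):
    c=env.get_calibration("side");cam=-R.from_rotvec(np.ravel(c["rvec"])).as_matrix().T@np.ravel(c["tvec"])
    print("cam",cam.round())
    print("col",fit(P,np.array(col),7,fz+30,fz+140,cam))
    print("tube",fit(P,np.array(prb),6.5,fz+52,fz+140,cam))
    print("pin",fit(P,np.array(prb),3,fz+30,fz+44,cam))
    m=(P[...,2]>fz+14)&(P[...,2]<fz+24)&(np.hypot(P[...,0]-col[0],P[...,1]-col[1])<50)
    q=P[m].astype(np.float32);print("foot",len(q),cv2.minAreaRect(q[:,:2]),np.median(q[:,2]))
E
python3 - <<'E'
from probe import *
P=np.load("pics/side2.npz")["P"]
run(P,(582,-91),(494.6,-75.7),65)
m=(P[...,2]>41)&(P[...,2]<49)&(abs(P[...,0]-495)<40)&(abs(P[...,1]+76)<60);q=P[m];r=cv2.minAreaRect(q[:,:2].astype(np.float32));print("block",len(q),r)
E
```

```text
cam [525. 400. 679.]
col (330, array([ 5.813192e+02, -9.304080e+01,  2.200000e-03,  1.280000e-02]), np.float64(1.35))
tube (269, array([ 4.948368e+02, -7.691500e+01, -4.000000e-04,  1.380000e-02]), np.float64(0.85))
pin (10, array([ 4.948918e+02, -7.716430e+01,  4.680000e-02,  1.477000e-01]), np.float64(0.58))Traceback (most recent call last):
  File "<stdin>", line 3, in <module>
  File "probe.py", line 18, in run
    q=P[m].astype(np.float32);print("foot",len(q),cv2.minAreaRect(q[:,:2]),np.median(q[:,2]))
                                                  ~~~~~~~~~~~~~~~^^^^^^^^^
cv2.error: OpenCV(4.12.0) /io/opencv/modules/imgproc/src/convhull.cpp:143: error: (-215:Assertion failed) total >= 0 && (depth == CV_32F || depth == CV_32S) in function 'convexHull'
```

Request:
step_arm(
  moves=[
    {"angular": [0, 0, 0], "dp": [0.0002, 0.001, -0.006], "grip": 0.8},
    {"angular": [0, 0, 0], "dp": [0.0002, 0.001, -0.016], "grip": 0.8},
    {"angular": [0, 0, 0], "dp": [0.0002, 0.001, -0.028], "grip": 0.8},
    {"angular": [0, 0, 0], "dp": [0.0002, 0.001, -0.036], "grip": 0.8},
    {"angular": [0, 0, 0], "dp": [0.0002, 0.001, -0.04], "grip": 0.8},
  ],
)

```text
t: 7.75
position: [563.4, -87.0, 174.3]
tool_rot: [-3.129, 0.273, 0.006]
ft_force: [0.5, 0.7, -5.9]
finger_gap: 34.1
grip_force: 29.9
```

Request:
step_arm(
  moves=[
    {"angular": [0, 0, 0], "dp": [0, 0, -0.001], "grip": 0.8},
    {"angular": [0, 0, 0], "dp": [0, 0, -0.002], "grip": 0.8},
    {"angular": [0, 0, 0], "dp": [0, 0, -0.003], "grip": 0.8},
    {"angular": [0, 0, 0], "dp": [0, 0, -0.004], "grip": 0.8},
    {"angular": [0, 0, 0], "dp": [0, 0, -0.004], "grip": 0.8},
  ],
)

```text
t: 8.25
position: [564.9, -87.3, 172.7]
tool_rot: [3.13, -0.273, 0.001]
ft_force: [-0.4, 0.3, -6.1]
finger_gap: 33.9
grip_force: 29.9
```

Request:
step_arm(
  moves=[
    {"angular": [0, 0, 0], "dp": [0, 0, -0.0005], "grip": 0.8},
    {"angular": [0, 0, 0], "dp": [0, 0, -0.001], "grip": 0.8},
    {"angular": [0, 0, 0], "dp": [0, 0, -0.001], "grip": 0.8},
  ],
)

```text
t: 8.55
position: [564.8, -87.3, 171.6]
tool_rot: [3.13, -0.273, 0.001]
ft_force: [-0.3, -0.3, -5.8]
finger_gap: 33.9
grip_force: 29.9
```

Request:
step_arm(
  moves=[
    {"angular": [0, 0, 0], "dp": [0, 0, -0.0005], "grip": 0.8},
    {"angular": [0, 0, 0], "dp": [0, 0, -0.0005], "grip": 0.8},
  ],
)

```text
t: 8.75
position: [564.9, -87.4, 171.5]
tool_rot: [3.13, -0.273, 0.001]
ft_force: [-0.0, -0.4, -3.2]
finger_gap: 33.6
grip_force: 29.9
```

Request:
step_arm(
  moves=[
    {"angular": [0, 0, 0], "dp": [0, 0, -0.0005], "grip": 0.8},
    {"angular": [0, 0, 0], "dp": [0, 0, -0.0005], "grip": 0.8},
  ],
)

```text
t: 8.95
position: [565.1, -87.4, 171.5]
tool_rot: [3.129, -0.273, 0.002]
ft_force: [-1.0, 0.4, 1.1]
finger_gap: 33.6
grip_force: 29.9
```

Request:
step_arm(
  moves=[
    {"angular": [0, 0, 0], "dp": [0, 0, 0.0003], "grip": 0.63},
    {"angular": [0, 0, 0], "dp": [0, 0, 0.0003], "grip": 0.61},
    {"angular": [0, 0, 0], "dp": [0, 0, 0.0003], "grip": 0.58},
    {"angular": [0, 0, 0], "dp": [0, 0, 0.0003], "grip": 0.5},
    {"angular": [0, 0, 0], "dp": [0, 0, 0.0003], "grip": 0.4},
  ],
)

```text
t: 9.45
position: [564.7, -87.3, 170.8]
tool_rot: [3.13, -0.273, 0.0]
ft_force: [-0.1, 0.9, 0.5]
finger_gap: 51.6
grip_force: 0.0
```

Request:
step_arm(
  moves=[
    {"angular": [0, 0, 0], "dp": [0, 0, 0], "grip": 0.2},
    {"angular": [0, 0, 0], "dp": [0, 0, 0], "grip": 0.2},
    {"angular": [0, 0, 0], "dp": [0, 0, 0], "grip": 0.2},
    {"angular": [0, 0, 0], "dp": [0, 0, 0], "grip": 0.2},
    {"angular": [0, 0, 0], "dp": [0, 0, 0], "grip": 0.2},
  ],
)

```text
t: 9.95
position: [564.6, -87.2, 170.7]
tool_rot: [-3.13, 0.273, 0.0]
ft_force: [-0.3, 0.2, 1.6]
finger_gap: 75.2
grip_force: 0.0
```

```bash
python3 - <<'E'
from probe import *
o=env.get_obs();print(o["position"],o["finger_gap"],o["ft_force"])
im,P=cloud("side");np.savez("pics/side3.npz",im=im,P=P);cv2.imwrite("pics/s3.png",cv2.resize(im[150:390,150:350],(600,600)))
m=(P[...,2]>41)&(P[...,2]<49)&(abs(P[...,0]-495)<40)&(abs(P[...,1]+76)<60);q=P[m];r=cv2.minAreaRect(q[:,:2].astype(np.float32));print("block",len(q),r)
try: run(P,(582,-91),(494.6,-75.7),20)
except Exception as e: print(e)
E
```

```text
[564.6205092  -87.24891034 170.72597816] 75.17581059066977 [-0.33366864  0.16554215  1.58696535]
block 651 ((495.3749694824219, -75.25918579101562), (91.7529067993164, 35.99946212768555), 79.7936019897461)
cam [525. 400. 679.]
col (206, array([ 5.815236e+02, -9.145950e+01,  5.100000e-03,  7.800000e-03]), np.float64(0.9))
tube (236, array([ 4.949979e+02, -7.551580e+01,  3.800000e-03,  1.410000e-02]), np.float64(0.86))
pin (14, array([ 4.940595e+02, -7.401150e+01,  9.000000e-02, -7.740000e-02]), np.float64(0.71))
OpenCV(4.12.0) /io/opencv/modules/imgproc/src/convhull.cpp:143: error: (-215:Assertion failed) total >= 0 && (depth == CV_32F || depth == CV_32S) in function 'convexHull'
```

View pics/s3.png

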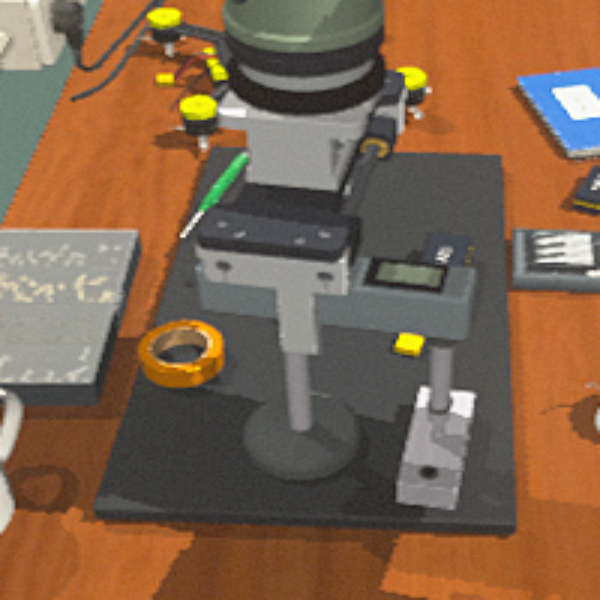

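Request:
step_arm(
  moves=[
    {"angular": [0, 0, 0], "dp": [0, 0, 0.01], "grip": 0.2},
    {"angular": [0, 0, 0], "dp": [0, 0, 0.03], "grip": 0.2},
    {"angular": [0, 0, 0], "dp": [0, 0, 0.05], "grip": 0.2},
    {"angular": [0, 0, 0], "dp": [0, 0, 0.07], "grip": 0.2},
    {"angular": [0, 0, 0], "dp": [0, 0, 0.075], "grip": 0.2},
  ],
)

```text
t: 10.5
position: [566.4, -87.8, 249.5]
tool_rot: [3.128, -0.273, 0.01]
ft_force: [0.6, 0.1, -0.2]
finger_gap: 74.9
grip_force: 0.0
```

Request:
step_arm(
  moves=[
    {"angular": [0, 0, 0], "dp": [0.006, -0.001, 0], "grip": 1},
    {"angular": [0, 0, 0], "dp": [0.012, -0.002, 0], "grip": 1},
    {"angular": [0, 0, 0], "dp": [0.017, -0.0035, 0], "grip": 1},
    {"angular": [0, 0, 0], "dp": [0.017, -0.0035, 0], "grip": 1},
    {"angular": [0, 0, 0], "dp": [0.017, -0.0035, 0], "grip": 1},
  ],
)

```text
t: 11.0
position: [581.3, -90.7, 244.6]
tool_rot: [-3.129, 0.273, 0.003]
ft_force: [0.3, -0.1, -0.2]
finger_gap: 38.9
grip_force: 0.0
```

Request:
step_arm(
  moves=[
    {"angular": [0, 0, 0], "dp": [0, 0, 0], "grip": 1},
    {"angular": [0, 0, 0], "dp": [0, 0, 0], "grip": 1},
    {"angular": [0, 0, 0], "dp": [0, 0, 0], "grip": 1},
    {"angular": [0, 0, 0], "dp": [0, 0, 0], "grip": 1},
    {"angular": [0, 0, 0], "dp": [0, 0, 0], "grip": 1},
  ],
)

```text
t: 11.5
position: [581.6, -90.7, 245.9]
tool_rot: [3.13, -0.273, 0.0]
ft_force: [-0.3, 0.4, 0.2]
finger_gap: 1.3
grip_force: 0.0
```

```bash
python3 - <<'E'
from probe import *
o=env.get_obs();print(o["position"],o["tool_rot"],o["finger_gap"],o["ft_force"])
im,P=cloud("wrist")
Rm=R.from_rotvec(o["tool_rot"]).as_matrix();T=(P-o["position"])@Rm
m=(P[...,2]>214)&(P[...,2]<224)&(abs(T[...,0])<40)&(abs(T[...,1])<30);q=T[m];print("button tool",len(q),cv2.minEnclosingCircle(q[:,:2].astype(np.float32)) if len(q) else 0,np.median(P[m][:,2]))
m=(P[...,2]>203)&(P[...,2]<213)&(abs(T[...,1])<40);q=P[m];print("head",cv2.minAreaRect(q[:,:2].astype(np.float32)),np.median(q[:,2]))
cv2.imwrite("pics/w4.png",im)
im,P=cloud("side")
run(P,(582,-91),(494.6,-75.7),20)
E
```

```text
[581.59724447 -90.73573696 245.86477406] [ 3.12964915e+00 -2.73251263e-01  3.44137724e-04] 1.326611417985496 [-0.26738564  0.35341783  0.18533772]
button tool 460 ((1.30487060546875, 1.3374836444854736), 11.376058578491211) 220.611621227485
head ((555.461669921875, -86.5378646850586), (33.96607208251953, 152.59619140625), 79.55414581298828) 210.58714300881596
cam [525. 400. 679.]
col (293, array([ 5.816611e+02, -9.143060e+01,  9.000000e-04,  1.030000e-02]), np.float64(1.41))
tube (235, array([ 4.951726e+02, -7.516340e+01,  4.000000e-04,  9.200000e-03]), np.float64(0.85))
pin (11, array([ 4.959941e+02, -7.503070e+01, -1.643000e-01,  9.500000e-03]), np.float64(0.4))Traceback (most recent call last):
  File "<stdin>", line 9, in <module>
  File "probe.py", line 18, in run
    q=P[m].astype(np.float32);print("foot",len(q),cv2.minAreaRect(q[:,:2]),np.median(q[:,2]))
                                                  ~~~~~~~~~~~~~~~^^^^^^^^^
cv2.error: OpenCV(4.12.0) /io/opencv/modules/imgproc/src/convhull.cpp:143: error: (-215:Assertion failed) total >= 0 && (depth == CV_32F || depth == CV_32S) in function 'convexHull'
```

View pics/w4.png

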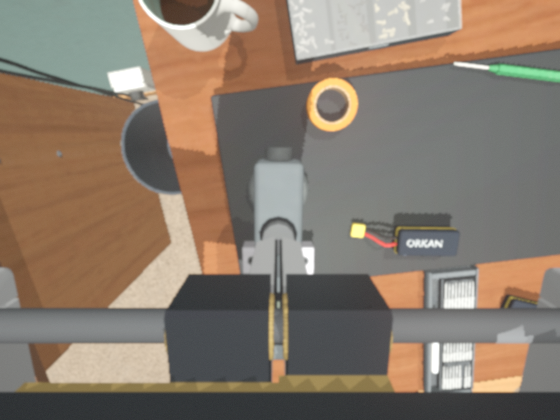

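The wrist view shows the closed fingertips (280,250) over the button, with the pack (430,242) and tape (332,104) undisturbed. Pressing.

Request:
step_arm(
  moves=[
    {"angular": [0, 0, 0], "dp": [0, 0, -0.006], "grip": 1},
    {"angular": [0, 0, 0], "dp": [0, 0, -0.014], "grip": 1},
    {"angular": [0, 0, 0], "dp": [0, 0, -0.019], "grip": 1},
    {"angular": [0, 0, 0], "dp": [0, 0, -0.022], "grip": 1},
    {"angular": [0, 0, 0], "dp": [0, 0, -0.022], "grip": 1},
  ],
)

```text
t: 12.1
position: [581.1, -90.6, 222.7]
tool_rot: [-3.129, 0.273, 0.003]
ft_force: [0.8, -0.4, 0.3]
finger_gap: 0.5
grip_force: 0.0
```

Request:
step_arm(
  moves=[
    {"angular": [0, 0, 0], "dp": [0, 0, -0.001], "grip": 1},
    {"angular": [0, 0, 0], "dp": [0, 0, -0.002], "grip": 1},
    {"angular": [0, 0, 0], "dp": [0, 0, -0.003], "grip": 1},
    {"angular": [0, 0, 0], "dp": [0, 0, -0.003], "grip": 1},
  ],
)

```text
t: 12.5
position: [581.6, -90.7, 220.7]
tool_rot: [-3.13, 0.273, -0.0]
ft_force: [-0.4, -0.0, -0.1]
finger_gap: 0.5
grip_force: 0.0
```

Request:
step_arm(
  moves=[
    {"angular": [0, 0, 0], "dp": [0, 0, -0.001], "grip": 1},
    {"angular": [0, 0, 0], "dp": [0, 0, -0.002], "grip": 1},
    {"angular": [0, 0, 0], "dp": [0, 0, -0.002], "grip": 1},
    {"angular": [0, 0, 0], "dp": [0, 0, -0.002], "grip": 1},
  ],
)

```text
t: 12.9
position: [581.8, -90.8, 219.0]
tool_rot: [3.13, -0.273, 0.001]
ft_force: [0.5, -0.5, 0.5]
finger_gap: 0.7
grip_force: 0.5
```

Request:
step_arm(
  moves=[
    {"angular": [0, 0, 0], "dp": [0, 0, -0.001], "grip": 1},
    {"angular": [0, 0, 0], "dp": [0, 0, -0.002], "grip": 1},
    {"angular": [0, 0, 0], "dp": [0, 0, -0.002], "grip": 1},
    {"angular": [0, 0, 0], "dp": [0, 0, -0.002], "grip": 1},
  ],
)

```text
t: 13.3
position: [581.8, -90.8, 216.9]
tool_rot: [3.13, -0.273, 0.001]
ft_force: [0.0, -0.2, 2.0]
finger_gap: 0.4
grip_force: 0.9
```

Request:
step_arm(
  moves=[
    {"angular": [0, 0, 0], "dp": [0, 0, -0.001], "grip": 1},
    {"angular": [0, 0, 0], "dp": [0, 0, -0.001], "grip": 1},
    {"angular": [0, 0, 0], "dp": [0, 0, -0.001], "grip": 1},
  ],
)

```text
t: 13.6
position: [581.8, -90.8, 215.9]
tool_rot: [3.13, -0.273, 0.001]
ft_force: [0.5, -1.1, 2.3]
finger_gap: 0.8
grip_force: 1.1
```

Request:
step_arm(
  moves=[
    {"angular": [0, 0, 0], "dp": [0, 0, -0.0005], "grip": 1},
    {"angular": [0, 0, 0], "dp": [0, 0, -0.001], "grip": 1},
    {"angular": [0, 0, 0], "dp": [0, 0, -0.001], "grip": 1},
  ],
)

```text
t: 13.9
position: [581.8, -90.8, 215.2]
tool_rot: [3.13, -0.273, 0.001]
ft_force: [-1.1, -0.4, 3.8]
finger_gap: 0.6
grip_force: 2.2
```

Request:
step_arm(
  moves=[
    {"angular": [0, 0, 0], "dp": [0, 0, 0.003], "grip": 1},
    {"angular": [0, 0, 0], "dp": [0, 0, 0.01], "grip": 1},
    {"angular": [0, 0, 0], "dp": [0, 0, 0.02], "grip": 1},
    {"angular": [0, 0, 0], "dp": [0, 0, 0.028], "grip": 0.3},
    {"angular": [0, 0, 0], "dp": [0, 0, 0.031], "grip": 0.3},
  ],
)

```text
t: 14.4
position: [582.2, -90.9, 247.2]
tool_rot: [3.129, -0.273, 0.003]
ft_force: [0.0, 0.4, -0.4]
finger_gap: 13.3
grip_force: 0.0
```

Request:
step_arm(
  moves=[
    {"angular": [0, 0, 0], "dp": [-0.006, 0.001, 0], "grip": 0.3},
    {"angular": [0, 0, 0], "dp": [-0.012, 0.002, 0], "grip": 0.3},
    {"angular": [0, 0, 0], "dp": [-0.017, 0.0035, 0], "grip": 0.3},
    {"angular": [0, 0, 0], "dp": [-0.017, 0.0035, 0], "grip": 0.3},
    {"angular": [0, 0, 0], "dp": [-0.017, 0.0035, 0], "grip": 0.3},
  ],
)

```text
t: 14.9
position: [564.3, -87.2, 245.6]
tool_rot: [-3.13, 0.273, 0.0]
ft_force: [-1.4, 0.5, 0.2]
finger_gap: 53.2
grip_force: 0.0
```

Request:
step_arm(
  moves=[
    {"angular": [0, 0, 0], "dp": [0, 0, 0], "grip": 0.3},
    {"angular": [0, 0, 0], "dp": [0, 0, 0], "grip": 0.3},
    {"angular": [0, 0, 0], "dp": [0, 0, 0], "grip": 0.3},
    {"angular": [0, 0, 0], "dp": [0, 0, 0], "grip": 0.3},
  ],
)

```text
t: 15.3
position: [564.7, -87.3, 245.7]
tool_rot: [-3.13, 0.273, 0.0]
ft_force: [-0.7, 0.0, -0.5]
finger_gap: 66.1
grip_force: 0.0
```

```bash
python3 - <<'E'
from h import *
o=env.get_obs();print(o["position"].round(2),o["tool_rot"],o["finger_gap"],o["ft_force"].round(1))
im,P=cloud("wrist")
Rm=R.from_rotvec(o["tool_rot"]).as_matrix();T=(P-o["position"])@Rm
m=(P[...,2]>203)&(P[...,2]<213)&(abs(T[...,1])<24);q=T[m];print("head tool",cv2.minAreaRect(q[:,:2].astype(np.float32)))
m=(T[...,2]>-60)&(T[...,2]<-14);y=T[...,1][m];a,b=y[y<0],y[y>0];print("fingers",a.max(),b.min(),a.min(),b.max())
E
```

```text
[564.68 -87.27 245.66] [-3.12961184e+00  2.73328395e-01  1.82225110e-04] 66.05017632136712 [-0.7  0.  -0.5]
head tool ((4.146514892578125, 0.8851127624511719), (124.93069458007812, 34.10871505737305), 0.5765396952629089)
fingers -31.70210906887192 33.17531882754992 -44.31764679303252 45.8962540334192
```

Request:
step_arm(
  moves=[
    {"angular": [0, 0, 0], "dp": [0, 0, -0.015], "grip": 0.3},
    {"angular": [0, 0, 0], "dp": [0, 0, -0.035], "grip": 0.3},
    {"angular": [0, 0, 0], "dp": [0, 0, -0.055], "grip": 0.3},
    {"angular": [0, 0, 0], "dp": [0, 0, -0.07], "grip": 0.45},
    {"angular": [0, 0, 0], "dp": [0, 0, -0.0745], "grip": 0.5},
  ],
)

```text
t: 15.85
position: [562.8, -86.7, 168.1]
tool_rot: [-3.129, 0.273, 0.008]
ft_force: [-1.0, -0.7, 0.4]
finger_gap: 53.0
grip_force: 0.0
```

Request:
step_arm(
  moves=[
    {"angular": [0, 0, 0], "dp": [0, 0, 0], "grip": 0.55},
    {"angular": [0, 0, 0], "dp": [0, 0, 0], "grip": 0.58},
    {"angular": [0, 0, 0], "dp": [0, 0, 0], "grip": 0.58},
    {"angular": [0, 0, 0], "dp": [0, 0, 0], "grip": 0.58},
    {"angular": [0, 0, 0], "dp": [0, 0, 0], "grip": 0.61},
  ],
)

```text
t: 16.35
position: [565.1, -87.4, 172.0]
tool_rot: [3.129, -0.273, 0.002]
ft_force: [0.8, 0.6, -0.6]
finger_gap: 36.7
grip_force: 0.0
```

Request:
step_arm(
  moves=[
    {"angular": [0, 0, 0], "dp": [0, 0, 0], "grip": 0.63},
    {"angular": [0, 0, 0], "dp": [0, 0, 0], "grip": 0.65},
    {"angular": [0, 0, 0], "dp": [0, 0, 0], "grip": 0.8},
    {"angular": [0, 0, 0], "dp": [0, 0, 0], "grip": 0.8},
    {"angular": [0, 0, 0], "dp": [0, 0, 0], "grip": 0.8},
  ],
)

```text
t: 16.85
position: [564.8, -87.4, 171.6]
tool_rot: [3.129, -0.273, 0.001]
ft_force: [-0.8, -0.7, 1.2]
finger_gap: 33.5
grip_force: 30.0
```

Request:
step_arm(
  moves=[
    {"angular": [0, 0, 0], "dp": [0, 0, 0.003], "grip": 0.8},
    {"angular": [0, 0, 0], "dp": [0, 0, 0.01], "grip": 0.8},
    {"angular": [0, 0, 0], "dp": [0, 0, 0.022], "grip": 0.8},
    {"angular": [0, 0, 0], "dp": [0, 0, 0.034], "grip": 0.8},
    {"angular": [0, 0, 0], "dp": [0, 0, 0.045], "grip": 0.8},
  ],
)

```text
t: 17.35
position: [564.8, -87.3, 217.5]
tool_rot: [3.13, -0.273, 0.001]
ft_force: [0.6, -0.1, -6.5]
finger_gap: 34.1
grip_force: 30.0
```

Request:
step_arm(
  moves=[
    {"angular": [0, 0, 0], "dp": [0, -0.008, 0], "grip": 0.8},
    {"angular": [0, 0, 0], "dp": [-0.001, -0.023, 0], "grip": 0.8},
    {"angular": [0, 0, 0], "dp": [-0.002, -0.043, 0], "grip": 0.8},
    {"angular": [0, 0, 0], "dp": [-0.003, -0.065, 0], "grip": 0.8},
    {"angular": [0, 0, 0], "dp": [-0.0045, -0.09, 0], "grip": 0.8},
  ],
)

```text
t: 17.85
position: [559.2, -178.8, 215.3]
tool_rot: [-3.13, 0.273, 0.003]
ft_force: [-0.1, 0.1, -6.5]
finger_gap: 33.9
grip_force: 30.0
```

Request:
step_arm(
  moves=[
    {"angular": [0, 0, 0], "dp": [-0.001, -0.025, 0], "grip": 0.8},
    {"angular": [0, 0, 0], "dp": [-0.002, -0.048, 0], "grip": 0.8},
    {"angular": [0, 0, 0], "dp": [-0.003, -0.07, 0], "grip": 0.8},
    {"angular": [0, 0, 0], "dp": [-0.004, -0.088, 0], "grip": 0.8},
    {"angular": [0, 0, 0], "dp": [-0.005, -0.098, 0], "grip": 0.8},
  ],
)

```text
t: 18.35
position: [554.2, -277.6, 215.4]
tool_rot: [3.129, -0.277, -0.002]
ft_force: [-0.2, 1.8, -6.1]
finger_gap: 33.7
grip_force: 30.0
```

Request:
step_arm(
  moves=[
    {"angular": [0, 0, 0], "dp": [0, 0, 0], "grip": 0.8},
    {"angular": [0, 0, 0], "dp": [0, 0, 0], "grip": 0.8},
    {"angular": [0, 0, 0], "dp": [0, 0, 0], "grip": 0.8},
  ],
)

```text
t: 18.65
position: [555.2, -274.1, 216.1]
tool_rot: [-3.129, 0.272, 0.001]
ft_force: [0.4, 0.5, -6.7]
finger_gap: 33.6
grip_force: 30.0
```

```bash
python3 - <<'E'
from probe import *
o=env.get_obs();print(o["position"],o["tool_rot"],o["finger_gap"],o["ft_force"])
im,P=cloud("side");np.savez("pics/side5.npz",im=im,P=P);cv2.imwrite("pics/s5.png",cv2.resize(im[150:390,150:350],(600,600)))
t=np.radians(-10);u=np.array([[np.cos(t),np.sin(t)],[-np.sin(t),np.cos(t)]])
m=(P[...,2]>42)&(P[...,2]<50)&(abs(P[...,0]-486)<35)&(abs(P[...,1]+263)<60);s=P[m][:,:2]@u.T
print("pack",len(s),np.percentile(s,[1,3,97,99],axis=0).round(1).T)
try: run(P,(572.5,-279),(486,-263.2),65)
except Exception as e: pass
E
```

```text
[ 555.17221253 -274.1394921   216.12575189] [-3.12898079e+00  2.71527959e-01  5.56892510e-04] 33.62775908155257 [ 0.44797489  0.54106199 -6.65171052]
pack 362 [[ 507.6  508.2  540.3  541.1]
 [-211.2 -209.1 -138.9 -137.8]]
cam [525. 400. 679.]
col (272, array([ 5.723478e+02, -2.782463e+02, -8.000000e-04,  1.660000e-02]), np.float64(1.55))
tube (210, array([ 4.857943e+02, -2.625415e+02, -2.300000e-03,  1.700000e-02]), np.float64(1.1))
pin (14, array([ 4.854686e+02, -2.614392e+02,  9.800000e-02, -6.100000e-02]), np.float64(0.45))
```

View pics/s5.png

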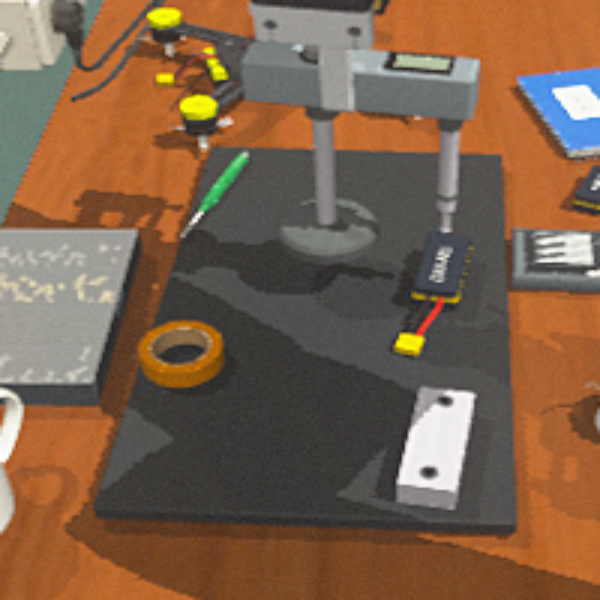

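The side view shows the gauge upright and the probe 1 mm from the pack's centre, with the block, tape and driver undisturbed. Lowering.

Request:
step_arm(
  moves=[
    {"angular": [0, 0, 0], "dp": [0.0003, -0.0005, -0.006], "grip": 0.8},
    {"angular": [0, 0, 0], "dp": [0.0003, -0.0005, -0.016], "grip": 0.8},
    {"angular": [0, 0, 0], "dp": [0.0003, -0.0005, -0.028], "grip": 0.8},
    {"angular": [0, 0, 0], "dp": [0.0003, -0.0005, -0.036], "grip": 0.8},
    {"angular": [0, 0, 0], "dp": [0.0003, -0.0005, -0.039], "grip": 0.8},
  ],
)

```text
t: 19.2
position: [554.3, -274.9, 174.9]
tool_rot: [-3.128, 0.273, 0.005]
ft_force: [-0.5, -0.2, -6.0]
finger_gap: 33.7
grip_force: 30.0
```

Request:
step_arm(
  moves=[
    {"angular": [0, 0, 0], "dp": [0, 0, -0.0015], "grip": 0.8},
    {"angular": [0, 0, 0], "dp": [0, 0, -0.003], "grip": 0.8},
    {"angular": [0, 0, 0], "dp": [0, 0, -0.004], "grip": 0.8},
    {"angular": [0, 0, 0], "dp": [0, 0, -0.005], "grip": 0.8},
    {"angular": [0, 0, 0], "dp": [0, 0, -0.005], "grip": 0.8},
  ],
)

```text
t: 19.7
position: [555.6, -275.9, 172.5]
tool_rot: [3.129, -0.273, 0.001]
ft_force: [0.3, -0.2, -6.2]
finger_gap: 33.5
grip_force: 30.0
```

Request:
step_arm(
  moves=[
    {"angular": [0, 0, 0], "dp": [0, 0, -0.0005], "grip": 0.8},
    {"angular": [0, 0, 0], "dp": [0, 0, -0.0005], "grip": 0.8},
  ],
)

```text
t: 19.9
position: [555.5, -275.9, 171.9]
tool_rot: [3.129, -0.273, 0.001]
ft_force: [0.3, 0.3, -6.9]
finger_gap: 33.9
grip_force: 30.0
```

Request:
step_arm(
  moves=[
    {"angular": [0, 0, 0], "dp": [0, 0, -0.0005], "grip": 0.8},
    {"angular": [0, 0, 0], "dp": [0, 0, -0.0005], "grip": 0.8},
  ],
)

```text
t: 20.1
position: [555.6, -275.9, 171.6]
tool_rot: [3.129, -0.273, 0.001]
ft_force: [-0.5, -0.3, -4.0]
finger_gap: 33.7
grip_force: 30.0
```

Request:
step_arm(
  moves=[
    {"angular": [0, 0, 0], "dp": [0, 0, -0.0005], "grip": 0.8},
    {"angular": [0, 0, 0], "dp": [0, 0, -0.0005], "grip": 0.8},
  ],
)

```text
t: 20.3
position: [555.6, -275.9, 171.6]
tool_rot: [3.129, -0.273, 0.001]
ft_force: [-1.5, 0.9, -0.5]
finger_gap: 34.1
grip_force: 30.0
```

Request:
step_arm(
  moves=[
    {"angular": [0, 0, 0], "dp": [0, 0, 0], "grip": 0.63},
    {"angular": [0, 0, 0], "dp": [0, 0, 0], "grip": 0.61},
    {"angular": [0, 0, 0], "dp": [0, 0, 0], "grip": 0.58},
    {"angular": [0, 0, 0], "dp": [0, 0, 0], "grip": 0.5},
    {"angular": [0, 0, 0], "dp": [0, 0, 0], "grip": 0.4},
  ],
)

```text
t: 20.8
position: [555.6, -275.8, 171.0]
tool_rot: [3.129, -0.273, 0.001]
ft_force: [-0.5, 0.2, -1.0]
finger_gap: 51.7
grip_force: 0.0
```

Request:
step_arm(
  moves=[
    {"angular": [0, 0, 0], "dp": [0, 0, 0], "grip": 0.2},
    {"angular": [0, 0, 0], "dp": [0, 0, 0], "grip": 0.2},
    {"angular": [0, 0, 0], "dp": [0, 0, 0], "grip": 0.2},
    {"angular": [0, 0, 0], "dp": [0, 0, 0], "grip": 0.2},
    {"angular": [0, 0, 0], "dp": [0, 0, 0], "grip": 0.2},
  ],
)

```text
t: 21.3
position: [555.4, -275.7, 170.7]
tool_rot: [-3.13, 0.273, -0.0]
ft_force: [-0.6, 0.7, -0.3]
finger_gap: 75.0
grip_force: 0.0
```

Request:
step_arm(
  moves=[
    {"angular": [0, 0, 0], "dp": [0, 0, 0.01], "grip": 0.2},
    {"angular": [0, 0, 0], "dp": [0, 0, 0.035], "grip": 0.2},
    {"angular": [0, 0, 0], "dp": [0, 0, 0.07], "grip": 0.2},
    {"angular": [0, 0, 0], "dp": [0, 0, 0.11], "grip": 0.2},
    {"angular": [0, 0, 0], "dp": [0, 0, 0.14], "grip": 0.2},
  ],
)

```text
t: 21.8
position: [556.0, -276.1, 314.6]
tool_rot: [3.128, -0.273, 0.005]
ft_force: [0.8, -0.2, 0.2]
finger_gap: 75.3
grip_force: 0.0
```

Request:
step_arm(
  moves=[
    {"angular": [0, 0, 0], "dp": [0, 0, 0], "grip": 0.2},
    {"angular": [0, 0, 0], "dp": [0, 0, 0], "grip": 0.2},
    {"angular": [0, 0, 0], "dp": [0, 0, 0], "grip": 0.2},
  ],
)

```text
t: 22.1
position: [554.6, -275.2, 308.9]
tool_rot: [-3.128, 0.273, 0.004]
ft_force: [-1.0, 0.6, -0.9]
finger_gap: 75.1
grip_force: 0.0
```

```bash
python3 - <<'E'
from probe import *
o=env.get_obs();print(o["position"],o["finger_gap"],o["ft_force"])
im,P=cloud("side");cv2.imwrite("pics/s6.png",cv2.resize(im[150:390,150:350],(600,600)))
t=np.radians(-10);u=np.array([[np.cos(t),np.sin(t)],[-np.sin(t),np.cos(t)]])
m=(P[...,2]>42)&(P[...,2]<50)&(abs(P[...,0]-486)<35)&(abs(P[...,1]+263)<60);s=P[m][:,:2]@u.T
print("pack",len(s),np.percentile(s,[1,3,97,99],axis=0).round(1).T)
try: run(P,(572.5,-280),(486,-264),20)
except Exception as e: pass
m=(P[...,2]>41)&(P[...,2]<49)&(abs(P[...,0]-495)<40)&(abs(P[...,1]+76)<60);print("block",cv2.minAreaRect(P[m][:,:2].astype(np.float32)))
E
```

```text
[ 554.62065493 -275.21118571  308.94054086] 75.13642017884864 [-1.01573581  0.57815327 -0.87859294]
pack 313 [[ 507.7  508.1  540.5  541.3]
 [-210.2 -207.3 -139.2 -137.8]]
cam [525. 400. 679.]
col (246, array([ 5.724915e+02, -2.797405e+02,  8.000000e-04,  9.900000e-03]), np.float64(1.57))
tube (194, array([ 4.860335e+02, -2.639578e+02,  2.200000e-03,  1.290000e-02]), np.float64(1.1))
pin (15, array([ 4.864897e+02, -2.612442e+02, -3.710000e-02, -1.874000e-01]), np.float64(0.81))
block ((495.3722229003906, -74.76303100585938), (92.03929901123047, 36.08319854736328), 79.62841033935547)
```

View pics/s6.png

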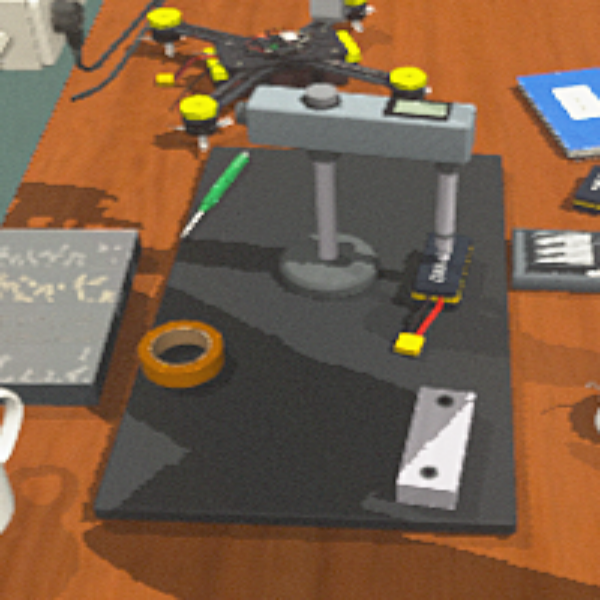

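The gauge stands free with its probe at (486.0, -264.0), against the pack's centre at (486.1, -263.2). Nothing else has shifted, so I'm handing in.

```bash
python3 -c "
from bench import env
print(env.sign_off())"
```

```text
the job is handed in; nothing more can be done
None
```

The gauge was zeroed on the master block and now stands released and upright on the plate with its probe about 1 mm from the middle of the larger battery; I saw no shift in the block, battery, tape or screwdriver, and the job was handed in at about 22 s (result not shown).

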